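Seat a drill guide on its hidden pin and hold it down

TASK

Slide the black grip of the jig's lock bar along its track to the end stop, so that the bar is clear of the sprung platen. Then take the drill guide by its handle, lay it squarely over the platen and slide it about as needed until it drops over the locating pin hidden under it, then press it fully down against the springs. Finish with the fingers still on the handle, holding the guide fully pressed down; leave the bystanding jar, tape core, wrench and tray alone.

Things in the scene. Friction and masses are not known exactly. Their poses are not given: they have to be found in the camera images.
- bed: Drilling jig, fixed to the bench: grey base plate 170 (x) by 210 (y) by 12 mm, spanning x -65..105, y -70..140 mm in its own frame. Origin on the bench under the platen's centre. An aluminium track for the lock bar (30 wide, top 34 mm up) runs along y at x = +75 mm. The jig is turned up to 0.4 rad from the robot's axes.
- platen_top (a point): Centre of the upper face of the sprung steel platen, 84 (x) by 100 (y) mm, axes as the bed's; 40 mm above the bench when up. A steel pin, 10 mm across with a bevelled tip (flat top 6 mm across), stands 8 mm above the face at x = 0 and anywhere from y = -12 to +12 mm: its place differs each time, is not reported, must be seen or felt. It stays put and sinks with the platen.
- platen (a joint): How far the platen is pressed down, m: 0 up, 0.008 fully down on its stop. Springs push it up with about 5 N at 0 and about 14 N at 0.008. Pressing on the pin's tip also sinks it; it rises again when the guide's slot comes over the pin.
- lock (a joint): Travel of the lock bar along the bed's +y, m: at 0 the bar lies across the middle of the platen, at 0.095 it is at its end stop, clear of the platen. It starts at 0 to 0.025, slides with about 3 N of friction and stays where it is left.
- lock_grip (a point): On the axis of the lock bar's black upright grip, a block 24 (x) by 16 (y) mm, top 105 mm above the bench; this point is 84 mm above the bench, at x = +75 mm of the bed. Axes as the bed's. The steel bar (20 mm wide, from 52 to 58 mm above the bench) reaches from the grip's foot across the platen towards the bed's -x; fingers on the grip's y faces must stay above it.
- guide_grip (a point): Centre of the black bar handle of the loose drill guide (0.2 to 0.4 kg): handle 40 long (x) by 18 wide (y), from 16 to 56 mm above the guide's underside; this point is 36 mm above the underside, on the guide's centre. When the guide is down over the pin, flat on the platen, this point is 36 mm above platen_top.
- guide: The drill guide, origin at the centre of its underside: aluminium plate 64 (x) by 76 (y) by 16 mm, handle on top. In the middle of its underside, unseen from above, a blind slot 24 (x) by 13 (y) mm, 11 mm deep, takes the pin. It must sit with its x along the bed's x (either way round). At the start it lies on the bench, turned up to 0.5 rad from the robot's axes.
- jar: Bystander: jar 64 mm across, 85 mm high, beyond the work. Origin under its middle.
- tape: Bystander: cardboard tape core 90 mm across, 45 mm high, beyond the work. Origin under its middle.
- wrench: Bystander: steel wrench lying far to the left.
- tray: Bystander: open grey tray 160 by 110 by 50 mm, far to the right. Origin under its middle.
There are look-alikes about, which are no part of the job. Leave any blue or red look-alike of the guide alone.

How it is judged:
By the outcome, as a careful person would: the job done as asked, in the order asked, and still so for the second after the job is handed in, while the arm keeps its last pose, push and grip.
It also fails if it takes over 61 s, if anything falls off the work surface, if the arm or the gripper's body presses on something with over 40 N, if the wrist force passes 120 N, or if a joint passes its speed limit or range.

ROBOT

A 6-joint arm with a two-finger parallel gripper is mounted at the origin on the work surface. World frame = base frame: x ahead of the robot, y to its left, z up, the work surface at z = 0. Lengths are in m, angles in degrees, forces in N, time in s.
With the tool pointing down it reaches from about 0.4 to 0.825 m from the base axis. Payload 7 kg.
Tool frame: the origin (TCP) lies midway between the tips of the shut fingers; the grasp point (between the pads) lies 19 mm behind it; z points along the fingers, y is the line along which they close (so a half turn about z gives the same grasp; the last joint's range is limited). The gripper opens to 88 mm and grips with 3 to 60 N. Pads are 19 mm wide; open, the fingers measure 130 mm over their backs; the gripper's body (78 mm by 193 mm) begins 47 mm behind the grasp point.
Start: joints at [88.413, 20.546, 0.682, 0, -70.136, -16.507], TCP at [0.21, 0.642, 0.227] pointing down, gripper open.
Joint ranges: [-176.03, 176.03], [-82.01, 121.73], [-58.28, 71.71], [-173.87, 95.51], [-174.79, -0.11], [-173.66, 173.66]. Speed limits (degrees/s): [136.94, 136.94, 172.46, 180, 180, 180].

INTERFACE

Orientations are given as [roll, pitch, yaw] about the fixed x, y, z axes, in that order (R = Rz(yaw) Ry(pitch) Rx(roll)).
In Python, from plant import r gives the robot as it stands. The module is installed in compiled form; this text tells all that it offers.
- The arm moves only by the tool play_rows, never from a script. Its argument "rows" is a list of rows, each an object with "slide": the shift along the tool's x, y, z as a fraction of full scale, a list of three; "delta_rot": the turn, a rotation vector about the tool's x, y, z as a fraction of full scale, a list of three; "fingers": the opening, from -1 (shut) to 1 (fully open). In form: [{"slide": [x, y, z], "delta_rot": [rx, ry, rz], "fingers": fingers}, ...]. A call has 1 to 8 rows; each row shifts and turns the commanded pose from where the row before left it, along the tool's axes as they then stand; what a row does not reach is not made up. Full scale, the value 1, is 0.15 m for a shift and 0.08 rad for a turn. A row lasts 1/8 s, in which the tool goes at most 62.5 mm and 10.7 degrees, less where a joint would pass 70% of its speed; a pose out of reach is approached as far as the arm can. A call with a number of a shift or a turn outside -1 to 1 is refused whole. A call with a gripper value outside its range is refused whole. The fingers move at their own pace and stop on an object; "squeeze" is the grip in N (left out, the last holds). Time passes only in rows, so rows that do not move let the fingers close. It gives the time, the measured TCP pose, the force, the opening and the grip force at its end, in the units of the state.
- r.get_state(): the state, without advancing time (a new reading comes with each control period).
- r.capture(name): name is "scene" or "top" or "wrist"; returns a dict with "image" (400x640x3 uint8, blue, green, red), "fx", "fy", "cx", "cy" (pixels), "distortion" ([k1, k2, p1, p2, k3] as OpenCV has them; the pictures are not rectified), "R" (3x3) and "t" (3): a world point X has camera coordinates R X + t; the wrist camera has in their place "T_tool_cam" (4x4, takes a point from camera to tool coordinates, whose origin is the TCP and whose axes are the flange's). Camera axes: x right, y down, z forward; pixel columns grow to the right and rows downward; lengths in m; the calibration is good to about 2 mm. A picture is of the moment at which its call begins: read the wrist's pose just before it. There is no depth.
- r.close_job(): hands the job in; it is judged then, once.
The state is a dict: "time_s": time; "joints": joint angles; "qd": joint speeds; "joint_torque": joint torques, N m; "tcp_pos": TCP position; "eef_rot": TCP orientation; "contact_force": force on the tool from outside, world axes, zero at the start; "moment": the same for the moment, N m; "gripper_width": finger opening in m; "gripper_force": force on a finger pad.
Only numpy, scipy, OpenCV 4.12 (cv2) and the standard library are available. Lean on these libraries where they do the work, as an engineer would, in place of code of your own. Each camera call takes 0.05 s, during which the arm holds its last target. There are 200 camera calls.

## Working session

There is one attempt and no reset: what is moved stays moved. The work goes in short steps, Python scripts to look and compute and a tool call to move; the robot and the scene stay as the last step left them, time stands still between calls to the robot, and variables do not carry over. Pictures are saved under pics/ and viewed, at most 10 in all, crops included, and the job is handed in when it is done.

Besides the shell and the picture viewer there is one more tool, called as name(argument=value, ...), one argument or row to a line, values as JSON. play_rows: Moves the arm, as the interface text tells. Shift numbers are shares of 0.15 m and turn numbers shares of 0.08 rad, none past 1 either way. Its arguments: {"type":"object","properties":{"rows":{"type":"array"},"squeeze":{"type":"number"}},"required":["rows"]}

```bash
mkdir -p pics; cat > h.py <<'E'
import numpy as np, cv2
from plant import r
from scipy.spatial.transform import Rotation as Ro
def save(n,f):
    c=r.capture(n); cv2.imwrite('pics/'+f,c['image']); return c
def cam(c,st=None):
    if 'R' in c: return np.array(c['R']),np.array(c['t'])
    T=np.array(c['T_tool_cam']); W=np.eye(4)
    W[:3,:3]=Ro.from_euler('xyz',st['eef_rot'],degrees=True).as_matrix(); W[:3,3]=st['tcp_pos']
    M=np.linalg.inv(W@T); return M[:3,:3],M[:3,3]
def K(c): return np.array([[c['fx'],0,c['cx']],[0,c['fy'],c['cy']],[0,0,1.]])
def ray(c,px,z,st=None):
    R,t=cam(c,st); p=cv2.undistortPoints(np.array(px,float).reshape(-1,1,2),K(c),np.array(c['distortion'],float)).reshape(-1,2)
    d=np.c_[p,np.ones(len(p))]@R; o=-R.T@t
    return o+d*((z-o[2])/d[:,2])[:,None]
def proj(c,X,st=None):
    R,t=cam(c,st); return cv2.projectPoints(np.array(X,float).reshape(-1,1,3),cv2.Rodrigues(R)[0],t,K(c),np.array(c['distortion'],float))[0].reshape(-1,2)
E
python3 - <<'E'
from h import *
s=r.get_state(); print(s)
for n in('scene','top'):
    c=save(n,n+'0.png'); R,t=cam(c); print(n,-R.T@t,c['fx'])
E
```

```text
{'time_s': 0.0, 'joints': array([ 8.84132374e+01,  2.05902077e+01,  6.33097307e-01, -2.00705126e-02,
       -7.01380879e+01, -1.65053699e+01]), 'qd': array([-0.02092512, -0.00837976,  0.01358113, -0.01062869, -0.07603486,
        0.0725611 ]), 'joint_torque': array([-3.40914403e-04, -5.82726824e+01,  2.93048269e+01,  6.99672773e+00,
        6.92003465e-03, -1.63108357e-04]), 'tcp_pos': array([0.20950898, 0.64112511, 0.22563159]), 'eef_rot': array([ 1.79903364e+02, -8.95878096e-03, -1.80989597e+01]), 'contact_force': array([-0.33715513, -0.36192582,  0.20489974]), 'moment': array([-0.01989521, -0.01097351,  0.00152812]), 'gripper_force': 0.0, 'gripper_width': 0.08776796282685285}
scene [1.79643153 0.2579382  1.19004067] 509.83638719203753
top [0.34903456 0.00265305 1.45274837] 466.1982948277127
```

View pics/top0.png

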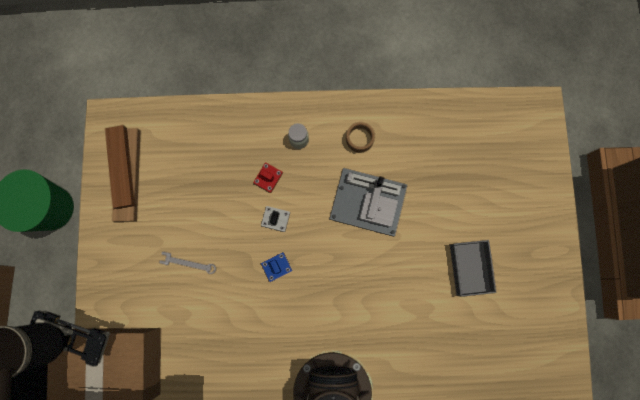

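View pics/scene0.png

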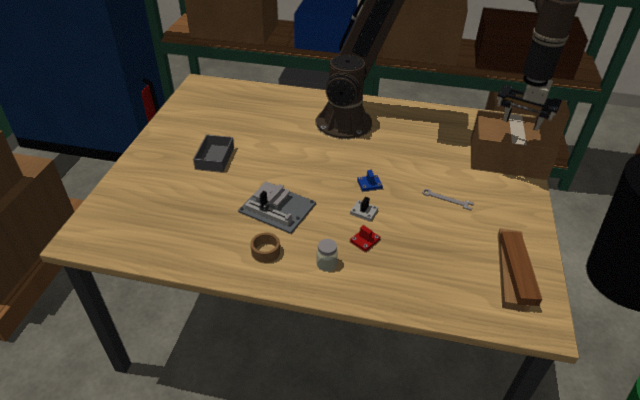

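The top view has robot +x up and +y left. The bed is at about (368,202) with the black grip at (380,182), the white guide at (275,219), and the look-alikes at (267,178) and (276,267). The scene view agrees with this. I'll get rough poses from masks.

```bash
python3 - <<'E'
from h import *
c=r.capture('top'); im=c['image']; hsv=cv2.cvtColor(im,cv2.COLOR_BGR2HSV)
def rect(m,z,n):
    cs=cv2.findContours(m,cv2.RETR_EXTERNAL,cv2.CHAIN_APPROX_NONE)[0]
    k=max(cs,key=cv2.contourArea); q=cv2.boxPoints(cv2.minAreaRect(k)); P=ray(c,q,z)
    print(n,q.round(1).tolist(),'\n',P.round(3).tolist(),'centre',P.mean(0).round(4),'sides',np.linalg.norm(P[1]-P[0]).round(3),np.linalg.norm(P[2]-P[1]).round(3))
    for i in (0,1): d=P[i+1]-P[i]; print('  ang',np.degrees(np.arctan2(d[1],d[0])).round(1))
gray=((hsv[...,1]<90)).astype(np.uint8)*255
m=np.zeros_like(gray); m[160:245,322:415]=gray[160:245,322:415]
rect(cv2.morphologyEx(m,cv2.MORPH_CLOSE,np.ones((9,9))),.012,'bed')
m=np.zeros_like(gray); m[200:240,255:295]=gray[200:240,255:295]
rect(cv2.morphologyEx(m,cv2.MORPH_CLOSE,np.ones((5,5))),.016,'guide')
blk=(im.max(2)<45).astype(np.uint8)*255
m=np.zeros_like(gray); m[172:195,370:390]=blk[172:195,370:390]; rect(m,.105,'lgrip')
m=np.zeros_like(gray); m[205:232,262:288]=blk[205:232,262:288]; rect(m,.056,'ggrip')
cv2.imwrite('pics/z.png',cv2.resize(im[150:250,240:420],None,fx=4.4,fy=4.4,interpolation=cv2.INTER_CUBIC))
E
```

```text
bed [[328.29998779296875, 219.39999389648438], [341.8999938964844, 166.8000030517578], [408.20001220703125, 183.89999389648438], [394.6000061035156, 236.5]] 
 [[0.519, -0.0, 0.012], [0.685, -0.048, 0.012], [0.624, -0.255, 0.012], [0.46, -0.204, 0.012]] centre [ 0.5718 -0.1267  0.012 ] sides 0.173 0.216
  ang -16.1
  ang -106.5
guide [[259.79998779296875, 225.89999389648438], [265.1000061035156, 204.8000030517578], [290.0, 211.0], [284.70001220703125, 232.1999969482422]] 
 [[0.504, 0.213, 0.016], [0.57, 0.196, 0.016], [0.548, 0.118, 0.016], [0.483, 0.136, 0.016]] centre [0.5263 0.1658 0.016 ] sides 0.068 0.081
  ang -14.5
  ang -105.7
lgrip [[370.0, 183.0], [381.0, 176.39999389648438], [385.0, 183.0], [374.0, 189.60000610351562]] 
 [[0.612, -0.126, 0.105], [0.631, -0.159, 0.105], [0.611, -0.17, 0.105], [0.592, -0.137, 0.105]] centre [ 0.6116 -0.148   0.105 ] sides 0.038 0.023
  ang -60.5
  ang -152.0
ggrip [[268.79998779296875, 222.60000610351562], [272.79998779296875, 210.60000610351562], [278.79998779296875, 212.60000610351562], [274.79998779296875, 224.60000610351562]] 
 [[0.509, 0.18, 0.056], [0.545, 0.167, 0.056], [0.539, 0.149, 0.056], [0.503, 0.162, 0.056]] centre [0.524  0.1644 0.056 ] sides 0.038 0.019
  ang -19.0
  ang -110.1
```

View pics/z.png

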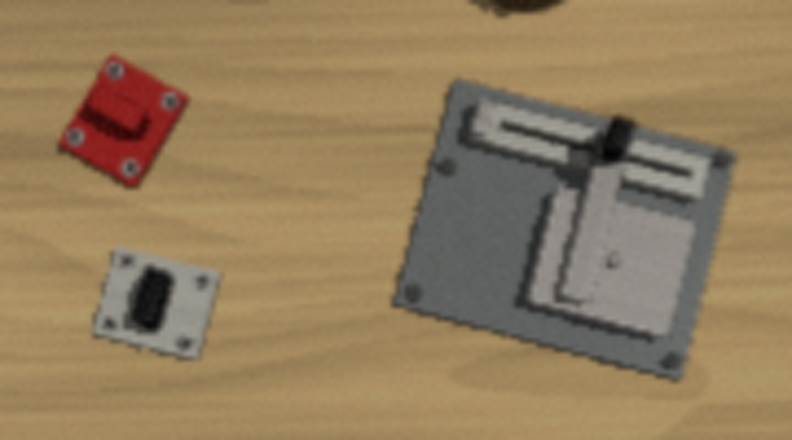

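The zoom shows the pin on the platen at about (613,260) in zoom pixels, which is (379.3,209.1) in the full picture. The grip top is at about (620,135) and the bar reaches down-left from it. The guide is white, with its handle at (150,298). The measured sizes match the given ones (bed 173x216, guide 68x81) and the yaws are about -16°. Next I'll move in for wrist views.

play_rows(
  rows=[
    {"slide": [0.31,0.265,-0.02],"delta_rot": [0,0,0],"fingers": 1},
    {"slide": [0.31,0.265,-0.02],"delta_rot": [0,0,0],"fingers": 1},
    {"slide": [0.31,0.265,-0.02],"delta_rot": [0,0,0],"fingers": 1},
    {"slide": [0.31,0.265,-0.02],"delta_rot": [0,0,0],"fingers": 1},
    {"slide": [0.31,0.265,-0.02],"delta_rot": [0,0,0],"fingers": 1},
    {"slide": [0.31,0.265,-0.02],"delta_rot": [0,0,0],"fingers": 1},
    {"slide": [0.31,0.265,-0.02],"delta_rot": [0,0,0],"fingers": 1},
    {"slide": [0,0,0],"delta_rot": [0,0,0],"fingers": 1},
  ],
)

```text
time_s: 1.15
tcp_pos: [0.434, 0.2727, 0.2478]
eef_rot: [-180.0, -0.0, -18.4]
contact_force: [0.2, 0.0, 0.5]
gripper_width: 0.0877
gripper_force: 0.0
```

```bash
python3 - <<'E'
from h import *
s=r.get_state(); c=save('wrist','w1.png'); print(s['tcp_pos'],s['eef_rot'],np.array(c['T_tool_cam']).round(3).tolist(),c['fx'])
print(proj(c,[[.526,.166,.016],[.612,-.148,.105],[.543,-.155,.04]],s))
E
```

```text
[0.43397933 0.27273904 0.24784751] [-1.79994111e+02 -8.19006349e-03 -1.83691733e+01] [[-0.0, -0.955, -0.295, 0.079], [1.0, 0.0, -0.001, 0.0], [0.001, -0.295, 0.955, -0.159], [0.0, 0.0, 0.0, 1.0]] 345.6865933355953
[[ 396.9831049    50.23766077]
 [ 770.30815064 -190.74939642]
 [ 713.36994527  -72.11292405]]
```

play_rows(
  rows=[
    {"slide": [0.25,0.24,0],"delta_rot": [0,0,0],"fingers": 1},
    {"slide": [0.25,0.24,0],"delta_rot": [0,0,0],"fingers": 1},
    {"slide": [0.25,0.24,0],"delta_rot": [0,0,0],"fingers": 1},
    {"slide": [0.25,0.24,0],"delta_rot": [0,0,0],"fingers": 1},
    {"slide": [0.25,0.24,0],"delta_rot": [0,0,0],"fingers": 1},
    {"slide": [0.25,0.24,0],"delta_rot": [0,0,0],"fingers": 1},
    {"slide": [0,0,0],"delta_rot": [0,0,0],"fingers": 1},
    {"slide": [0,0,0],"delta_rot": [0,0,0],"fingers": 1},
  ],
)

```text
time_s: 2.2
tcp_pos: [0.5793, 0.0016, 0.247]
eef_rot: [180.0, 0.0, -18.1]
contact_force: [-0.1, 0.3, -0.6]
gripper_width: 0.0879
gripper_force: 0.0
```

```bash
python3 - <<'E'
from h import *
s=r.get_state(); c=save('wrist','w2.png'); print(s['tcp_pos'],s['eef_rot'])
print(proj(c,[[.526,.166,.016],[.612,-.148,.105],[.543,-.155,.04]],s))
E
```

```text
[0.57932481 0.00161101 0.24699694] [ 1.79981663e+02  4.95146718e-02 -1.80846151e+01]
[[215.60678044 243.84193022]
 [484.87345822  93.95327754]
 [477.14904189 154.70661338]]
```

View pics/w2.png

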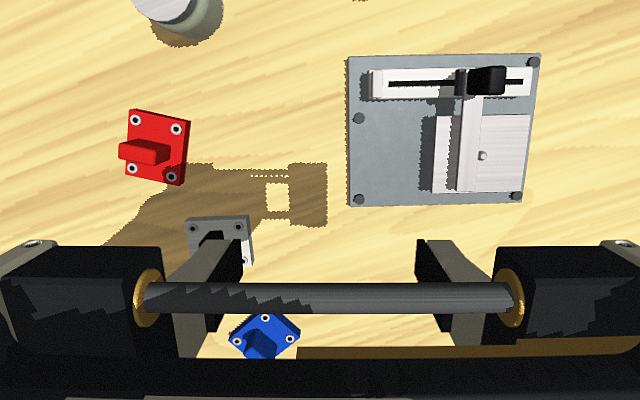

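The wrist view shows the bed plate with corners at about (348,57), (540,54), (521,206) and (348,206). The pin top is at (482,155) and the grip block is around (487,80). The guide at about (220,240) is partly hidden by a finger. I'll refine the bed pose from its corners, then the pin and the grip.

```bash
python3 - <<'E'
from h import *
s=r.get_state(); c=r.capture('wrist'); im=c['image']; hsv=cv2.cvtColor(im,cv2.COLOR_BGR2HSV)
g=((hsv[...,1]<80)&(np.arange(640)>335)&(np.arange(640)<560)&(np.arange(400)[:,None]<225)&(np.arange(400)[:,None]>40)).astype(np.uint8)*255
g=cv2.morphologyEx(cv2.morphologyEx(g,cv2.MORPH_CLOSE,np.ones((15,15))),cv2.MORPH_OPEN,np.ones((9,9)))
k=max(cv2.findContours(g,0,1)[0],key=cv2.contourArea); k=cv2.convexHull(k)
q=cv2.approxPolyDP(k,8,True).reshape(-1,2); print(q.tolist())
P=ray(c,q,.012,s)[:,:2]; print(P.round(4).tolist()); n=len(P)
for i in range(n):
    d=P[(i+1)%n]-P[i]; print(np.linalg.norm(d).round(4),np.degrees(np.arctan2(d[1],d[0])).round(2))
rc=cv2.minAreaRect(ray(c,k.reshape(-1,2),.012,s)[:,:2].astype(np.float32)*1000); print('rect',rc)
# least squares pose from the 4 corners, fit with yaw ~ -16
yaw0=np.radians(-16.3); B=np.array([[105,140],[105,-70],[-65,-70],[-65,140]])/1000
A=lambda y:np.array([[np.cos(y),-np.sin(y)],[np.sin(y),np.cos(y)]])
pred=B@A(yaw0).T+[.543,-.155]; idx=[np.argmin(np.linalg.norm(P-p,axis=1)) for p in pred]; Q=P[idx]
bc,qc=B-B.mean(0),Q-Q.mean(0); H=bc.T@qc; yaw=np.arctan2(H[0,1]-H[1,0],H[0,0]+H[1,1])
o=Q.mean(0)-A(yaw)@B.mean(0); print('bed',o,np.degrees(yaw),'res',((B@A(yaw).T+o-Q)*1e3).round(1).tolist())
inb=lambda X:((X[:,:2]-o)@A(yaw)*1e3).round(1).tolist()
print('pin',inb(ray(c,[[482,155]],.048,s)))
b=((im.max(2)<60)&(g>0)&(np.arange(640)>460)&(np.arange(400)[:,None]<105)).astype(np.uint8)*255
kk=max(cv2.findContours(b,0,1)[0],key=cv2.contourArea); print(cv2.boundingRect(kk))
bx=cv2.boundingRect(kk); print('grip top right edge',inb(ray(c,[[bx[0]+bx[2],bx[1]+bx[3]],[bx[0]+bx[2],bx[1]]],.105,s)))
print('proj L',[(L,proj(c,[list(A(yaw)@[.075+dx,L+dy]+o)+[.105] for dx,dy in((.012,.008),(.012,-.008),(-.012,-.008),(-.012,.008))],s).round().tolist()) for L in (0,.01,.02)])
cv2.imwrite('pics/w3.png',cv2.resize(im[45:215,340:550],None,fx=3.5,fy=3.5,interpolation=cv2.INTER_CUBIC))
E
```

```text
[[348, 57], [415, 44], [540, 53], [559, 191], [507, 223], [351, 206], [341, 166]]
[[0.6813, -0.0532], [0.6721, -0.1248], [0.6231, -0.2525], [0.46, -0.2525], [0.4388, -0.1845], [0.5199, -0.0073], [0.5704, -0.0105]]
0.0721 -97.38
0.1368 -110.97
0.1631 -179.99
0.0713 107.32
0.1948 65.41
0.0506 -3.65
0.1189 -21.06
rect ((557.9597778320312, -147.766357421875), (266.23944091796875, 197.2843780517578), 68.76842498779297)
bed [ 0.53526776 -0.15073816] -19.434038716534783 res [[-0.5, -0.4], [-12.1, 0.8], [11.9, -10.6], [0.7, 10.2]]
pin [[9.8, -2.9]]
(467, 66, 57, 29)
grip top right edge [[71.8, -5.5], [95.0, -1.4]]
proj L [(0, [[511.0, 76.0], [530.0, 76.0], [525.0, 106.0], [507.0, 105.0]]), (0.01, [[500.0, 75.0], [518.0, 76.0], [514.0, 105.0], [495.0, 105.0]]), (0.02, [[488.0, 75.0], [507.0, 75.0], [502.0, 105.0], [484.0, 104.0]])]
```

View pics/w3.png

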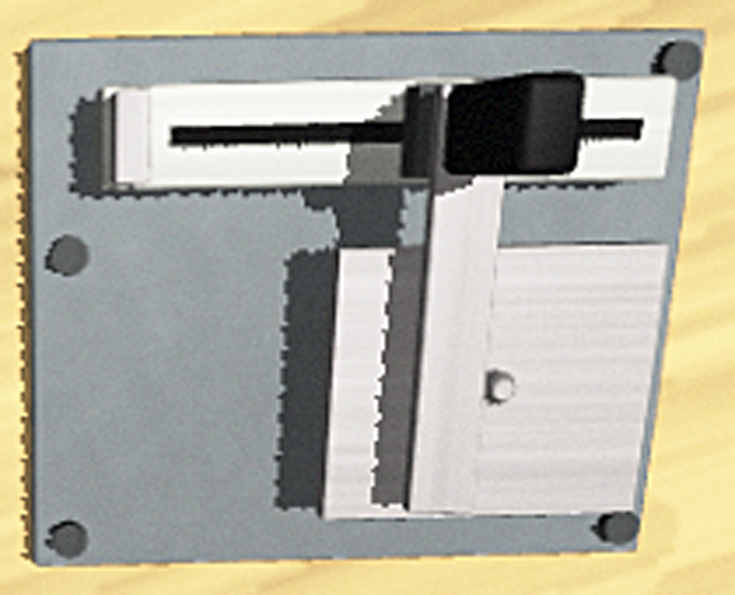

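The zoom (3.5x, offset 340,45) shows the plate corners at (36,42), (705,30), (636,550) and (40,562), and the platen's right-hand corners at (667,245) and (637,510). The pin top is at (501,384) and the grip's top face spans x 520..583, y 73..175. I'll fit the pose to these.

```bash
cat >> h.py <<'E'
A=lambda y:np.array([[np.cos(y),-np.sin(y)],[np.sin(y),np.cos(y)]])
def fit2(B,Q):
    bc,qc=B-B.mean(0),Q-Q.mean(0); H=bc.T@qc; y=np.arctan2(H[0,1]-H[1,0],H[0,0]+H[1,1])
    return Q.mean(0)-A(y)@B.mean(0),y
E
python3 - <<'E'
from h import *
s=r.get_state(); c=r.capture('wrist')
z=lambda L:np.array(L)/3.5+[340,45]
B=np.array([[105,140],[105,-70],[-65,-70],[-65,140]])/1e3
Q=ray(c,z([[36,42],[705,30],[636,550],[40,562]]),.012,s)[:,:2]
o,y=fit2(B,Q); print('bed',o,np.degrees(y),((B@A(y).T+o-Q)*1e3).round(1).tolist())
inb=lambda X:((X[:,:2]-o)@A(y)*1e3).round(1).tolist()
print('platen TR,BR,(42,-50)(-42,-50)',inb(ray(c,z([[667,245],[637,510]]),.04,s)))
print('pin',inb(ray(c,z([[503,383]]),.048,s)))
gt=ray(c,z([[523,73],[583,76],[578,175],[517,175]]),.105,s); print('grip',inb(gt),inb(gt.mean(0)[None]),gt.mean(0))
# guide plate: top-left corner and others from w2 eyeballed (handle hidden)
print(ray(c,[[189,217],[250,216],[253,265]],.016,s).round(4).tolist())
print(s['tcp_pos'])
E
```

```text
bed [ 0.54169282 -0.15864424] -16.54842631229833 [[1.6, 1.0], [0.2, -1.8], [-0.8, -1.0], [-1.0, 1.9]]
platen TR,BR,(42,-50)(-42,-50) [[41.3, -48.7], [-41.5, -50.8]]
pin [[1.9, 0.7]]
grip [[86.8, 29.0], [86.0, 14.5], [63.2, 13.1], [63.4, 28.2]] [[74.9, 21.2]] [ 0.61948844 -0.15964861  0.105     ]
[[0.5683, 0.1834, 0.016], [0.5466, 0.1121, 0.016], [0.4841, 0.1332, 0.016]]
[0.57916356 0.00217797 0.24745338]
```

play_rows(
  rows=[
    {"slide": [0,0,0],"delta_rot": [0,0,-0.35],"fingers": 1},
    {"slide": [0.187,0.319,0],"delta_rot": [0,0,0],"fingers": 1},
    {"slide": [0.187,0.319,0],"delta_rot": [0,0,0],"fingers": 1},
    {"slide": [0.187,0.319,0],"delta_rot": [0,0,0],"fingers": 1},
    {"slide": [0,0,0.3],"delta_rot": [0,0,0],"fingers": 1},
    {"slide": [0,0,0.3],"delta_rot": [0,0,0],"fingers": 1},
    {"slide": [0,0,0.3],"delta_rot": [0,0,0],"fingers": 1},
    {"slide": [0,0,0],"delta_rot": [0,0,0],"fingers": 1},
  ],
)

```text
time_s: 3.35
tcp_pos: [0.6169, -0.1601, 0.1093]
eef_rot: [179.9, 0.4, -16.4]
contact_force: [0.0, 0.1, 1.0]
gripper_width: 0.0877
gripper_force: 0.0
```

play_rows(
  rows=[
    {"slide": [0.01,0,0.14],"delta_rot": [0,0,0],"fingers": 1},
    {"slide": [0,0,0.14],"delta_rot": [0,0,0],"fingers": 1},
    {"slide": [0,0,0],"delta_rot": [0,0,0],"fingers": -1},
    {"slide": [0,0,0],"delta_rot": [0,0,0],"fingers": -1},
    {"slide": [0,0,0],"delta_rot": [0,0,0],"fingers": -1},
    {"slide": [0,0,0],"delta_rot": [0,0,0],"fingers": -1},
    {"slide": [0,0,0],"delta_rot": [0,0,0],"fingers": -1},
    {"slide": [0,0,0],"delta_rot": [0,0,0],"fingers": -1},
  ],
  squeeze=20,
)

```text
time_s: 4.35
tcp_pos: [0.6208, -0.1612, 0.0706]
eef_rot: [-180.0, -0.0, -16.5]
contact_force: [0.3, -0.4, 0.3]
gripper_width: 0.0333
gripper_force: 0.0
```

play_rows(
  rows=[
    {"slide": [0,0,0],"delta_rot": [0,0,0],"fingers": -1},
    {"slide": [0,0,0],"delta_rot": [0,0,0],"fingers": -1},
    {"slide": [0,0,0],"delta_rot": [0,0,0],"fingers": -1},
    {"slide": [0,-0.1,0],"delta_rot": [0,0,0],"fingers": -1},
    {"slide": [0,-0.1,0],"delta_rot": [0,0,0],"fingers": -1},
    {"slide": [0,-0.1,0],"delta_rot": [0,0,0],"fingers": -1},
    {"slide": [0,-0.1,0],"delta_rot": [0,0,0],"fingers": -1},
    {"slide": [0,0,0],"delta_rot": [0,0,0],"fingers": -1},
  ],
)

```text
time_s: 5.35
tcp_pos: [0.6385, -0.1015, 0.0705]
eef_rot: [-179.9, -0.0, -16.4]
contact_force: [1.3, 2.1, -1.5]
gripper_width: 0.0158
gripper_force: 20.0
```

play_rows(
  rows=[
    {"slide": [0,-0.04,0],"delta_rot": [0,0,0],"fingers": -1},
    {"slide": [0,-0.03,0],"delta_rot": [0,0,0],"fingers": -1},
    {"slide": [0,-0.02,0],"delta_rot": [0,0,0],"fingers": -1},
    {"slide": [0,-0.01,0],"delta_rot": [0,0,0],"fingers": -1},
    {"slide": [0,-0.01,0],"delta_rot": [0,0,0],"fingers": -1},
  ],
)

```text
time_s: 5.98
tcp_pos: [0.6423, -0.0884, 0.0705]
eef_rot: [180.0, 0.0, -16.5]
contact_force: [2.1, -9.4, -3.6]
gripper_width: 0.0158
gripper_force: 20.0
```

play_rows(
  rows=[
    {"slide": [0,0,0],"delta_rot": [0,0,0],"fingers": 1},
    {"slide": [0,0,0],"delta_rot": [0,0,0],"fingers": 1},
    {"slide": [0,0,0],"delta_rot": [0,0,0],"fingers": 1},
    {"slide": [0,0,-0.4],"delta_rot": [0,0,0],"fingers": 1},
    {"slide": [0,0,-0.4],"delta_rot": [0,0,0],"fingers": 1},
    {"slide": [0,0,-0.4],"delta_rot": [0,0,0],"fingers": 1},
    {"slide": [-0.23,-0.22,0],"delta_rot": [0,0,0],"fingers": 1},
    {"slide": [-0.23,-0.22,0],"delta_rot": [0,0,0],"fingers": 1},
  ],
)

```text
time_s: 6.98
tcp_pos: [0.5947, -0.0041, 0.2514]
eef_rot: [-179.9, -0.1, -16.6]
contact_force: [0.5, 0.6, 0.1]
gripper_width: 0.0861
gripper_force: 0.0
```

play_rows(
  rows=[
    {"slide": [-0.23,-0.22,0],"delta_rot": [0,0,0],"fingers": 1},
    {"slide": [-0.23,-0.22,0],"delta_rot": [0,0,0],"fingers": 1},
    {"slide": [-0.23,-0.22,0],"delta_rot": [0,0,0],"fingers": 1},
    {"slide": [-0.23,-0.22,0],"delta_rot": [0,0,0],"fingers": 1},
    {"slide": [0,0,0],"delta_rot": [0,0,0],"fingers": 1},
    {"slide": [0,0,0],"delta_rot": [0,0,0],"fingers": 1},
  ],
)

```text
time_s: 7.72
tcp_pos: [0.5002, 0.161, 0.2508]
eef_rot: [-180.0, -0.0, -16.4]
contact_force: [-0.1, 1.2, -0.0]
gripper_width: 0.0873
gripper_force: 0.0
```

```bash
python3 - <<'E'
from h import *
s=r.get_state(); c=r.capture('wrist'); print(s['tcp_pos'],s['eef_rot'])
p=proj(c,[[.526,.162,.016]],s)[0]; print(p)
x0,y0=int(p[0])-80,max(int(p[1])-75,0); print(x0,y0); np.save('off.npy',[x0,y0])
cv2.imwrite('pics/w4full.png',c['image']); cv2.imwrite('pics/w4.png',cv2.resize(c['image'][y0:y0+140,x0:x0+170],None,fx=4,fy=4,interpolation=cv2.INTER_CUBIC))
E
```

```text
[0.50018696 0.16104794 0.25082222] [-1.79977305e+02 -1.51689477e-02 -1.64296850e+01]
[321.28751105 141.22616425]
241 66
```

View pics/w4.png

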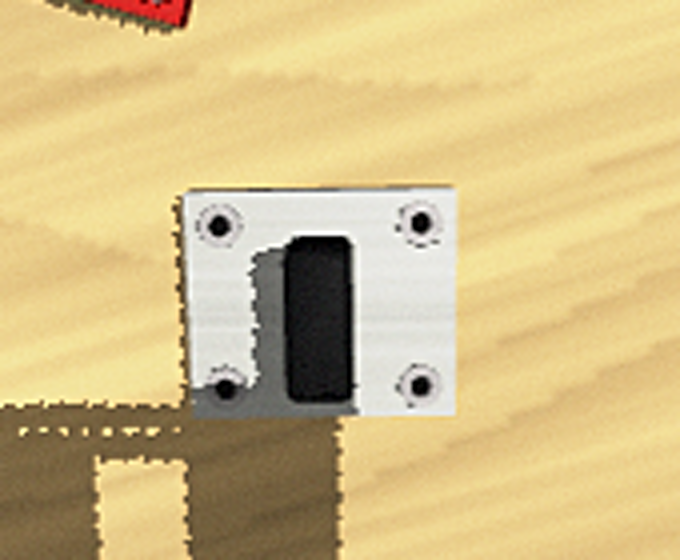

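View pics/w4full.png

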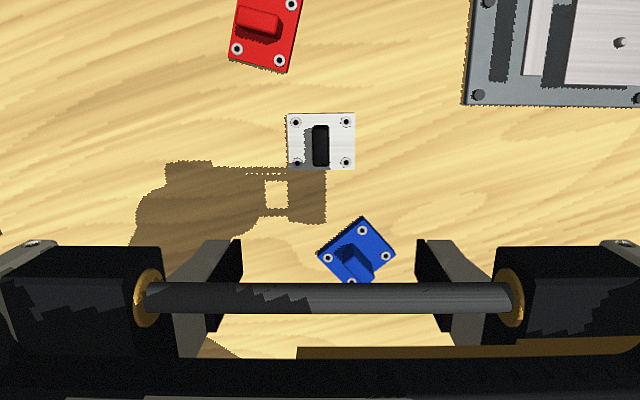

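The zoom (4x, offset 241,66) shows the guide plate with corners at (184,191), (455,187), (456,414) and (190,416), and the handle top spanning x 285..352, y 236..403. The full view confirms the red and blue look-alikes are separate and the lock bar is off the pin's area.

```bash
python3 - <<'E'
from h import *
s=r.get_state(); c=r.capture('wrist')
z=lambda L:np.array(L)/4+[241,66]
B=np.array([[32,38],[32,-38],[-32,-38],[-32,38]])/1e3
Q=ray(c,z([[184,191],[455,187],[456,414],[190,416]]),.016,s)[:,:2]
o,y=fit2(B,Q); print('guide',o,np.degrees(y),((B@A(y).T+o-Q)*1e3).round(1).tolist())
H=ray(c,z([[285,236],[352,236],[354,403],[288,403]]),.056,s); print('handle',H.round(4).tolist(),H.mean(0))
yt=np.radians(s['eef_rot'][2]); print('delta in tool', (H.mean(0)[:2]-s['tcp_pos'][:2])@A(yt)*[1,-1])
E
```

```text
guide [0.52517792 0.16170128] -15.890324389973014 [[0.1, 0.3], [-0.3, -0.2], [0.4, 0.6], [-0.2, -0.7]]
handle [[0.5495, 0.1631, 0.056], [0.5447, 0.1469, 0.056], [0.5034, 0.1585, 0.056], [0.5083, 0.175, 0.056]] [0.52645141 0.16086732 0.056     ]
delta in tool [ 0.02491969 -0.00768999]
```

play_rows(
  rows=[
    {"slide": [0.165,-0.05,0.2],"delta_rot": [0,0,-0.15],"fingers": 1},
    {"slide": [0,0,0.38],"delta_rot": [0,0,0],"fingers": 1},
    {"slide": [0,0,0.38],"delta_rot": [0,0,0],"fingers": 1},
    {"slide": [0,0,0.3],"delta_rot": [0,0,0],"fingers": 1},
    {"slide": [0,0,0.18],"delta_rot": [0,0,0],"fingers": 1},
    {"slide": [0,0,0],"delta_rot": [0,0,0],"fingers": 1},
    {"slide": [0,0,0],"delta_rot": [0,0,0],"fingers": 1},
  ],
)

```text
time_s: 8.7
tcp_pos: [0.5271, 0.1608, 0.0355]
eef_rot: [-180.0, -0.1, -15.8]
contact_force: [-0.5, -0.8, 0.5]
gripper_width: 0.0878
gripper_force: 0.0
```

Lower by 12 mm, then close firmly.

play_rows(
  rows=[
    {"slide": [0,0,0.08],"delta_rot": [0,0,0],"fingers": -1},
    {"slide": [0,0,0],"delta_rot": [0,0,0],"fingers": -1},
    {"slide": [0,0,0],"delta_rot": [0,0,0],"fingers": -1},
    {"slide": [0,0,0],"delta_rot": [0,0,0],"fingers": -1},
    {"slide": [0,0,0],"delta_rot": [0,0,0],"fingers": -1},
    {"slide": [0,0,0],"delta_rot": [0,0,0],"fingers": -1},
    {"slide": [0,0,0],"delta_rot": [0,0,0],"fingers": -1},
    {"slide": [0,0,0],"delta_rot": [0,0,0],"fingers": -1},
  ],
  squeeze=50,
)

```text
time_s: 9.7
tcp_pos: [0.5263, 0.1612, 0.0226]
eef_rot: [-180.0, -0.0, -15.8]
contact_force: [0.0, 1.9, -0.8]
gripper_width: 0.018
gripper_force: 50.0
```

play_rows(
  rows=[
    {"slide": [0,0,0],"delta_rot": [0,0,0],"fingers": -1},
    {"slide": [0,0,0],"delta_rot": [0,0,0],"fingers": -1},
    {"slide": [0,0,0],"delta_rot": [0,0,0],"fingers": -1},
    {"slide": [0,0,-0.1],"delta_rot": [0,0,0],"fingers": -1},
    {"slide": [0,0,-0.25],"delta_rot": [0,0,0],"fingers": -1},
    {"slide": [0,0,-0.25],"delta_rot": [0,0,0],"fingers": -1},
    {"slide": [0,0,-0.25],"delta_rot": [0,0,0],"fingers": -1},
    {"slide": [0,0,0],"delta_rot": [0,0,0],"fingers": -1},
  ],
)

```text
time_s: 10.7
tcp_pos: [0.5275, 0.1617, 0.1538]
eef_rot: [-179.7, -0.2, -15.8]
contact_force: [-0.7, 0.2, -4.1]
gripper_width: 0.0179
gripper_force: 50.0
```

play_rows(
  rows=[
    {"slide": [0.03,0.336,-0.05],"delta_rot": [0,0,0.15],"fingers": -1},
    {"slide": [0.03,0.336,-0.05],"delta_rot": [0,0,0],"fingers": -1},
    {"slide": [0.03,0.336,-0.05],"delta_rot": [0,0,0],"fingers": -1},
    {"slide": [0.03,0.336,-0.05],"delta_rot": [0,0,0],"fingers": -1},
    {"slide": [0.03,0.336,-0.05],"delta_rot": [0,0,0],"fingers": -1},
    {"slide": [0.03,0.336,-0.05],"delta_rot": [0,0,0],"fingers": -1},
    {"slide": [0,0,0],"delta_rot": [0,0,0],"fingers": -1},
    {"slide": [0,0,0],"delta_rot": [0,0,0],"fingers": -1},
  ],
)

```text
time_s: 11.7
tcp_pos: [0.4659, -0.1369, 0.1944]
eef_rot: [180.0, 0.1, -16.6]
contact_force: [-0.7, 0.3, -4.1]
gripper_width: 0.0177
gripper_force: 50.0
```

```bash
python3 - <<'E'
from h import *
s=r.get_state(); c=r.capture('wrist'); print(s['tcp_pos'],s['eef_rot'],s['contact_force'])
p=proj(c,[[.5424,-.1581,.048]],s)[0]; print(p)
cv2.imwrite('pics/w5.png',cv2.resize(c['image'][0:230,180:500],None,fx=2.5,fy=2.5,interpolation=cv2.INTER_CUBIC))
E
```

```text
[ 0.4658734  -0.13688905  0.19436487] [ 1.79996350e+02  8.64738848e-02 -1.65714461e+01] [-0.71400279  0.2514995  -4.10641096]
[326.64495776  90.61594459]
```

View pics/w5.png

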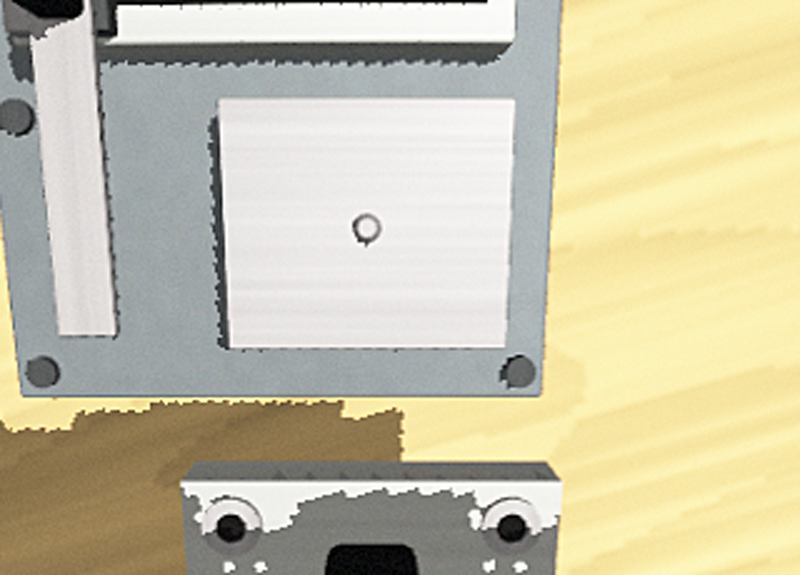

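The lock bar is clear on the left. The platen corners (2.5x zoom, offset 180,0) are (218,99), (515,99), (506,347) and (230,347). The pin top is at (367,226). The held guide's front top edge runs from (182,481) to (562,481), so it is straight in the hand.

```bash
python3 - <<'E'
from h import *
s=r.get_state(); c=r.capture('wrist')
z=lambda L:np.array(L)/2.5+[180,0]
B=np.array([[42,50],[42,-50],[-42,-50],[-42,50]])/1e3
Q=ray(c,z([[218,99],[515,99],[506,347],[230,347]]),.04,s)[:,:2]
o,y=fit2(B,Q); print('platen',o,np.degrees(y),((B@A(y).T+o-Q)*1e3).round(1).tolist())
P=ray(c,z([[367,227]]),.048,s)[0]; print('pin',P,(P[:2]-o)@A(y)*1e3)
yt=np.radians(s['eef_rot'][2]); tl=lambda X:(X[...,:2]-s['tcp_pos'][:2])@A(yt)*[1,-1]*1e3
G=ray(c,z([[182,481],[562,481]]),s['tcp_pos'][2]-.0226+.016,s); print('guide edge in tool mm',tl(G))
print('pin in tool',tl(P),'platen',tl(o))
E
```

```text
platen [ 0.54251747 -0.15767315] -16.388741095102542 [[0.3, -0.1], [0.4, -0.4], [-0.3, 0.1], [-0.4, 0.4]]
pin [ 0.54256742 -0.15763483  0.048     ] [0.03711169 0.05085058]
guide edge in tool mm [[ 30.69872761 -37.82946585]
 [ 30.70541481  38.24041558]]
pin in tool [79.27196912 -1.35742498] platen [79.23495998 -1.30649971]
```

play_rows(
  rows=[
    {"slide": [0.27,-0.005,0],"delta_rot": [0,0,-0.04],"fingers": -1},
    {"slide": [0.267,-0.005,0],"delta_rot": [0,0,0],"fingers": -1},
    {"slide": [0,0,0.2],"delta_rot": [0,0,0],"fingers": -1},
    {"slide": [0,0,0.2],"delta_rot": [0,0,0],"fingers": -1},
    {"slide": [0,0,0.2],"delta_rot": [0,0,0],"fingers": -1},
    {"slide": [0,0,0.15],"delta_rot": [0,0,0],"fingers": -1},
    {"slide": [0,0,0],"delta_rot": [0,0,0],"fingers": -1},
    {"slide": [0,0,0],"delta_rot": [0,0,0],"fingers": -1},
  ],
)

```text
time_s: 12.8
tcp_pos: [0.5453, -0.1575, 0.0833]
eef_rot: [180.0, -0.0, -16.2]
contact_force: [0.4, -0.2, -3.2]
gripper_width: 0.0176
gripper_force: 50.0
```

```bash
python3 - <<'E'
from h import *
s=r.get_state(); yt=np.radians(s['eef_rot'][2])
print(s['tcp_pos'],s['eef_rot'],s['contact_force'],'left to go, tool mm',(np.array([.5426,-.1576])-s['tcp_pos'][:2])@A(yt)*[1,-1]*1e3-[-1.3,.2])
E
```

```text
[ 0.54526846 -0.15746257  0.08327174] [ 1.79994621e+02 -4.31624444e-02 -1.62253498e+01] [ 0.41908643 -0.17794448 -3.17480262] left to go, tool mm [-1.22377057  0.67756894]
```

play_rows(
  rows=[
    {"slide": [-0.008,0.004,0],"delta_rot": [0,0,0],"fingers": -1},
    {"slide": [0,0,0.04],"delta_rot": [0,0,0],"fingers": -1},
    {"slide": [0,0,0.03],"delta_rot": [0,0,0],"fingers": -1},
    {"slide": [0,0,0.03],"delta_rot": [0,0,0],"fingers": -1},
    {"slide": [0,0,0],"delta_rot": [0,0,0],"fingers": -1},
  ],
)

```text
time_s: 13.42
tcp_pos: [0.5428, -0.1584, 0.067]
eef_rot: [180.0, 0.1, -16.3]
contact_force: [-0.5, -0.0, -3.3]
gripper_width: 0.0179
gripper_force: 50.0
```

No contact force with the underside at 44 mm, below the pin top, so the pin is in the slot. Pressing down.

play_rows(
  rows=[
    {"slide": [0,0,0.02],"delta_rot": [0,0,0],"fingers": -1},
    {"slide": [0,0,0.02],"delta_rot": [0,0,0],"fingers": -1},
    {"slide": [0,0,0],"delta_rot": [0,0,0],"fingers": -1},
  ],
)

```text
time_s: 13.8
tcp_pos: [0.5433, -0.1583, 0.0618]
eef_rot: [180.0, -0.0, -16.3]
contact_force: [-1.3, 1.0, 2.2]
gripper_width: 0.0177
gripper_force: 50.0
```

play_rows(
  rows=[
    {"slide": [0,0,0.02],"delta_rot": [0,0,0],"fingers": -1},
    {"slide": [0,0,0.02],"delta_rot": [0,0,0],"fingers": -1},
    {"slide": [0,0,0],"delta_rot": [0,0,0],"fingers": -1},
  ],
)

```text
time_s: 14.18
tcp_pos: [0.5433, -0.1583, 0.0561]
eef_rot: [180.0, -0.0, -16.3]
contact_force: [-3.5, 1.4, 7.9]
gripper_width: 0.0178
gripper_force: 50.0
```

play_rows(
  rows=[
    {"slide": [0,0,0.01],"delta_rot": [0,0,0],"fingers": -1},
    {"slide": [0,0,0.01],"delta_rot": [0,0,0],"fingers": -1},
    {"slide": [0,0,0],"delta_rot": [0,0,0],"fingers": -1},
  ],
)

```text
time_s: 14.55
tcp_pos: [0.5434, -0.1583, 0.0546]
eef_rot: [180.0, -0.1, -16.3]
contact_force: [-7.1, 3.9, 20.1]
gripper_width: 0.0179
gripper_force: 50.0
```

play_rows(
  rows=[
    {"slide": [0,0,0.007],"delta_rot": [0,0,0],"fingers": -1},
    {"slide": [0,0,0],"delta_rot": [0,0,0],"fingers": -1},
    {"slide": [0,0,0],"delta_rot": [0,0,0],"fingers": -1},
  ],
)

```text
time_s: 14.92
tcp_pos: [0.5434, -0.1584, 0.0545]
eef_rot: [180.0, -0.1, -16.2]
contact_force: [-10.9, 6.0, 29.0]
gripper_width: 0.0178
gripper_force: 50.0
```

play_rows(
  rows=[
    {"slide": [-0.002,0,0],"delta_rot": [0,0,0],"fingers": -1},
    {"slide": [0,0,0],"delta_rot": [0,0,0],"fingers": -1},
    {"slide": [0,0,0],"delta_rot": [0,0,0],"fingers": -1},
    {"slide": [0,0,0],"delta_rot": [0,0,0],"fingers": -1},
  ],
)

```text
time_s: 15.42
tcp_pos: [0.5434, -0.1584, 0.0545]
eef_rot: [180.0, -0.1, -16.2]
contact_force: [-8.5, 4.4, 27.3]
gripper_width: 0.0175
gripper_force: 50.0
```

```bash
python3 - <<'E'
from h import *
c=r.capture('scene'); p=proj(c,[[.56,-.13,.05]])[0].astype(int)
cv2.imwrite('pics/end.png',cv2.resize(c['image'][p[1]-70:p[1]+70,p[0]-90:p[0]+90],None,fx=4,fy=4,interpolation=cv2.INTER_CUBIC))
E
```

```text
(no output)
```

View pics/end.png

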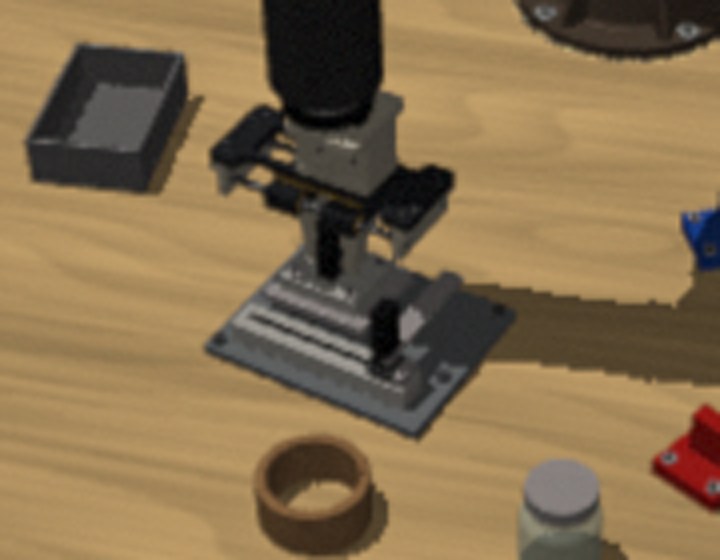

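The picture shows the lock grip at its end stop (385,335) with the bar clear, and the guide held down on the platen (325,260). The bystanders are where they were.

```bash
python3 -c "
from plant import r
print(r.close_job())"
```

```text
the job is handed in; nothing more can be done
None
```

The job is handed in at about 15.5 s: the lock bar is at its end stop and the guide is over the pin, held fully pressed down at about 27 N with the fingers on the handle; no verdict was returned.

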